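# Roll the sample jar up the gutter to the reader and scan it

### The job

With the fingertips, gently nudge the red-capped jar up the sloped gutter, over the crest and into the seat against the reader's stop, so that it stays there and does not roll back; keep it in the gutter and do not grip, lift or fling it. Once it lies still at the stop, press the green button on the console fully down to scan it and let it come up again. Leave the jar seated and everything else on the bench where it is.

Things in the scene. Friction and masses are not known exactly. Their poses are not given: they have to be found in the camera images.
- chute: Fixed sloped gutter: steel floor, white side walls (at most 24 mm above it), white reader box at its top end. 300 mm long, 98 mm wide inside, 110 outside. Origin at table height under its middle; x points uphill along the gutter, y across, z up. At x = -150 to -95 mm the floor is level, 14 mm above the table; then a straight 11 degree ramp climbs to the crest at x = +45 mm.
- chute_lip (a point): Middle of the top of the blue lip at the gutter's low end: x = -153 mm from the chute's origin, 20 mm above the table, 6 mm above the floor in front of it, 6 mm thick.
- chute_crest (a point): Middle of the crest, on the gutter floor, x = +45 mm, 41 mm above the table. Below it the jar rolls back down if let go. Past it the floor falls at 15 degrees to the stop, the reader box's upright face at x = +90 mm (the box reaches x = 145 mm and is 82 mm tall): there the jar rolls the last 20 mm by itself and stays.
- chute_seat (a point): Point in the gutter where the jar's centre lies when it is seated against the stop: 66 mm uphill of the chute's origin, 60 mm above the table. Same axes as the chute.
- jar: The round jar that is to be moved: white with a red screw cap, lying crosswise in the low, level end of the gutter, 48 mm diameter, 92 mm long, about 0.16 kg, smooth, free to roll along the gutter. Origin at the middle of the jar, on its axis (24 mm above the gutter floor where it lies); its y axis runs along its length. x and z turn as it rolls.
- scan_button_top (a point): Centre of the top face of the green push button (32 mm diameter) on the grey console (90 x 80 x 30 mm tall), which stands to the left or the right of the gutter.
- scan_button (a joint): How far the green button is pressed, m: 0 up, 0.006 fully down (about 4 N, spring return).
- jar_blue: An upright bystander jar, 48 mm diameter, 92 mm tall, white with a blue screw cap, beside the gutter; origin at the centre of its underside.
- jar_green: An upright bystander jar, 48 mm diameter, 92 mm tall, white with a green screw cap, on the other side of the gutter; origin at the centre of its underside.
- tip_box: Blue box of yellow pipette tips, 85 x 115 x 56 mm tall, a bystander to the left or right of the gutter (it and the console swap sides); origin at the centre of its underside.
- beaker: Glass beaker, 70 mm diameter, 90 mm tall, a bystander at the near left; origin at the centre of its underside.
- wash_bottle: White bottle with a red cap, 64 mm diameter, 160 mm tall, standing at the far left, a bystander; origin at the centre of its underside.
- petri: Stack of three flat dishes, 92 mm diameter, 44 mm tall, at the far right, a bystander; origin at the centre of its underside.
- screwdriver: Screwdriver with an orange handle, lying at the far edge of the table, a bystander.
There are look-alikes about, which are no part of the job. What is shaped like the jar but yellow is not meant. Leave any orange look-alike of the part that bears scan_button_top alone.

How it is judged (in metres and radians):
On the way, in this order (a step that is already met when the one before it is completed fails the run):
1. the fingers push the jar up the upper half of the ramp (contact force between the fingers and jar above 0.03 N and x of jar in the frame of chute between -0.01 and 0.055 m).
2. the jar lies still in the seat against the stop (x of jar in the frame of chute between 0.06 and 0.072 m and z of jar in the frame of chute between 0.055 and 0.066 m and distance between jar and chute_seat below 0.009 m and angle between the y axis of jar and the y axis of chute, either way round below 0.15 rad and linear speed of jar below 0.03 m/s), for 0.2 s.
3. the scan button is pressed down (value of joint scan_button above 0.0042 m and x of jar in the frame of chute between 0.06 and 0.072 m and z of jar in the frame of chute between 0.055 and 0.066 m and distance between jar and chute_seat below 0.009 m and angle between the y axis of jar and the y axis of chute, either way round below 0.15 rad), for 0.05 s.
At the end, for the whole second after the job is handed in: The jar lies at rest in the seat past the crest (centre within 9 mm of the seat point and within 6 mm of it along the gutter, crosswise within 0.15 rad), the button is up again (within 2 mm), and every bystander is within 20 mm of where it stood (all of step 2 and value of joint scan_button below 0.002 m and distance of each of jar_blue, jar_green, tip_box, beaker, wash_bottle, petri, screwdriver from where it was at the start of the episode below 0.02 m); the robot touches nothing.
It fails at once if the jar is lifted more than about 12 mm off the gutter floor ((x of jar in the frame of chute below -0.06 m and z of jar in the frame of chute above 0.058 m) or (x of jar in the frame of chute below 0 m and z of jar in the frame of chute above 0.07 m) or z of jar in the frame of chute above 0.08 m).
It fails at once if the jar is gripped or shoved hard (more than 20 N from the fingers) (contact force between the fingers and jar above 20 N).
It fails at once if the jar is flung (faster than 0.7 m/s) (linear speed of jar above 0.7 m/s).
It fails at once if the button is pressed while the jar is not at the stop (value of joint scan_button above 0.0042 m and not (x of jar in the frame of chute between 0.06 and 0.072 m and z of jar in the frame of chute between 0.055 and 0.066 m and distance between jar and chute_seat below 0.009 m and angle between the y axis of jar and the y axis of chute, either way round below 0.15 rad)).
It fails at once if a bystander is moved by more than 20 mm or tipped over (distance of any of jar_blue, jar_green, tip_box, beaker, wash_bottle, petri, screwdriver from where it was at the start of the episode above 0.02 m or angle between any of jar_blue, jar_green, beaker, wash_bottle's own z axis and vertical above 0.3 rad).
It also fails if it takes over 48 s, if anything falls off the work surface, if the arm or the gripper's body presses on something with over 40 N, if the wrist force passes 120 N, or if a joint passes its speed limit or range.

### The arm

A 6-joint arm with a two-finger parallel gripper is mounted at the origin on the work surface. World frame = base frame: x ahead of the robot, y to its left, z up, the work surface at z = 0. Lengths are in mm, angles in degrees, forces in N, time in s.
With the tool pointing down it reaches from about 300 to 850 mm from the base axis. Payload 4.2 kg.
Tool frame: the origin (TCP) lies between the finger pads; the fingertips stand 11 mm ahead of it and the grasp point (between the pads) lies 8 mm behind it (env.tips_ahead is the distance from the TCP to the fingertips, in mm); z points along the fingers, y is the line along which they close (so a half turn about z gives the same grasp; the last joint's range is limited). The gripper opens to 91 mm and grips with 3 to 60 N. Pads are 32 mm wide; open, the fingers measure 118 mm over their backs; the gripper's body (76 mm by 178 mm) begins 60 mm behind the grasp point.
Start: joints at [-77.578, 18.312, 89.639, -0, 72.044, -1.146], TCP at [134.893, -558.969, 224.976] pointing down, gripper open.
Joint ranges: [-177.97, 177.97], [-48.28, 115.42], [12.27, 149.76], [-77.06, 257.06], [2.81, 150.46], [-146.56, 146.56]. Speed limits (degrees/s): [147.25, 147.25, 180, 180, 180, 180].

### API

Orientations are given as [roll, pitch, yaw] about the fixed x, y, z axes, in that order (R = Rz(yaw) Ry(pitch) Rx(roll)).
In Python, from workcell import env, cams gives the robot as it stands.
- The arm moves only by the tool step_arm, never from a script. Its arguments are lists of equal length, an entry for each row: "linear": the shift along the tool's x, y, z in units of 30 cm (1.0 is 30 cm), a list of three; "turn": the turn about the tool's z in units of 360 degrees (1.0 is 360 degrees). In form: {"linear": [[tx, ty, tz], ...], "turn": [turn, ...]}. A call has 1 to 20 rows; each row is the pose to reach, as a shift and turn from the pose commanded when the call began, along the tool's axes at that moment, turning the shorter way round; what a row does not reach only later rows make up. A row lasts 1/8 s, in which the tool goes at most 62.5 mm and 10.7 degrees, less where a joint would pass 70% of its speed; a pose out of reach is approached as far as the arm can. A call with a number of a shift or a turn outside -1 to 1 is refused whole. A call with a gripper value outside its range is refused whole. "fingers" is the closure, from -1 (fully open) to 1 (shut), so that 0 is half open, set as the call begins (left out, the last holds). The fingers move at their own pace and stop on an object; "force" is the grip in N (left out, the last holds). Time passes only in rows, so rows that repeat a pose let the fingers close. It gives the time, the measured TCP pose, the force, the opening and the grip force at its end, in the units of the state.
- env.state(): the state, without advancing time (a new reading comes with each control period).
- cams.grab_frame(name): name is "scene" or "top" or "wrist"; returns a dict with "color" (384x512x3 uint8, blue, green, red), "fx", "fy", "cx", "cy" (pixels), "extrinsics" (4x4, takes a point from camera to world coordinates); the wrist camera has in their place "tool_from_camera" (4x4, takes a point from camera to tool coordinates, whose origin is the TCP and whose axes are the flange's). Camera axes: x right, y down, z forward; pixel columns grow to the right and rows downward; lengths in mm; the calibration is good to about 2 mm. The wrist camera is an equidistant fisheye: a pixel r from the principal point sees the ray r / f radians off the axis. A picture is of the moment at which its call begins: read the wrist's pose just before it. There is no depth.
- env.job_done(): hands the job in; it is judged then, once.
The state is a dict: "time_s": time; "qpos": joint angles; "qvel": joint speeds; "effort": joint torques, N m; "ee_pos": TCP position; "ee_rot": TCP orientation; "force": force on the tool from outside, world axes, zero at the start; "torque": the same for the moment, N m; "gripper_width": finger opening in mm; "gripper_force": force on a finger pad.
Only numpy, scipy, OpenCV 4.12 (cv2) and the standard library are available. Lean on these libraries where they do the work, as an engineer would, in place of code of your own. Each camera call takes 0.05 s, during which the arm holds its last target. There are 200 camera calls.

## Working session

There is one attempt and no reset: what is moved stays moved. The work goes in short steps, Python scripts to look and compute and a tool call to move; the robot and the scene stay as the last step left them, time stands still between calls to the robot, and variables do not carry over. Pictures are saved under pics/ and viewed, at most 10 in all, crops included, and the job is handed in when it is done.

Besides the shell and the picture viewer there is one more tool, called after "Call:" by a JSON object that holds its "method" and its "body". step_arm: Moves the arm, as the interface text tells. Its arguments: {"type":"object","properties":{"linear":{"type":"array"},"turn":{"type":"array"},"fingers":{"type":"number"},"force":{"type":"number"}},"required":["linear","turn"]}

```bash
mkdir -p pics
python3 - <<'E'
from workcell import env,cams
import cv2,numpy as np
s=env.state();print(s['time_s'],s['ee_pos'],s['ee_rot'],s['gripper_width'])
for n in('top','scene'):
    f=cams.grab_frame(n);cv2.imwrite(f'pics/{n}0.png',f['color'])
    print(n,f['fx'],f['fy'],f['cx'],f['cy'],np.round(f['extrinsics'],4).tolist())
    np.savez(f'{n}.npz',**f)
E
```

```text
0.0 [ 134.76734871 -558.47134884  224.09576293] [-1.79894760e+02 -3.92017195e-04  1.35675776e+01] 91.44602814112828
top 356.1219859860788 356.1219859860788 251.41272018486382 193.40838621387604 [[0.0201, -0.9813, 0.1915, 340.2212], [-0.9998, -0.02, 0.0025, -54.1039], [0.0013, -0.1915, -0.9815, 1252.6298], [0.0, 0.0, 0.0, 1.0]]
scene 378.0610206888943 378.0610206888943 259.7407935913243 195.51269231397288 [[-0.5821, 0.47, -0.6635, 1268.5427], [0.8131, 0.3365, -0.475, 441.6501], [0.0, -0.816, -0.578, 678.6993], [0.0, 0.0, 0.0, 1.0]]
```

View pics/top0.png

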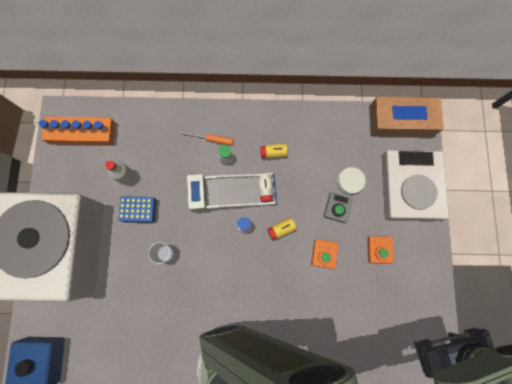

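View pics/scene0.png

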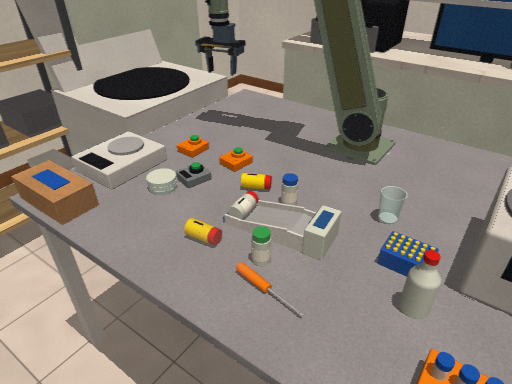

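The top view shows the gutter with the reader at about (197,192) and its low end at about (275,190). The jar is near (265,188), its cap toward the robot side. The grey console's green button is at (339,209), and the orange look-alikes are at (325,257) and (382,252).

Run:
```python
import cv2,numpy as np
a=cv2.imread('pics/top0.png')[160:230,175:365];b=cv2.imread('pics/scene0.png')[150:270,160:350]
a=cv2.resize(a,None,fx=4,fy=4,interpolation=cv2.INTER_CUBIC);b=cv2.resize(b[:76*1+44],None,fx=2.6,fy=2.6,interpolation=cv2.INTER_CUBIC)
c=np.zeros((a.shape[0]+b.shape[0],760,3),np.uint8);c[:280]=a;c[280:,:b.shape[1]]=b
cv2.imwrite('pics/crop.png',c);print(c.shape)
```

```text
(592, 760, 3)
```

View pics/crop.png

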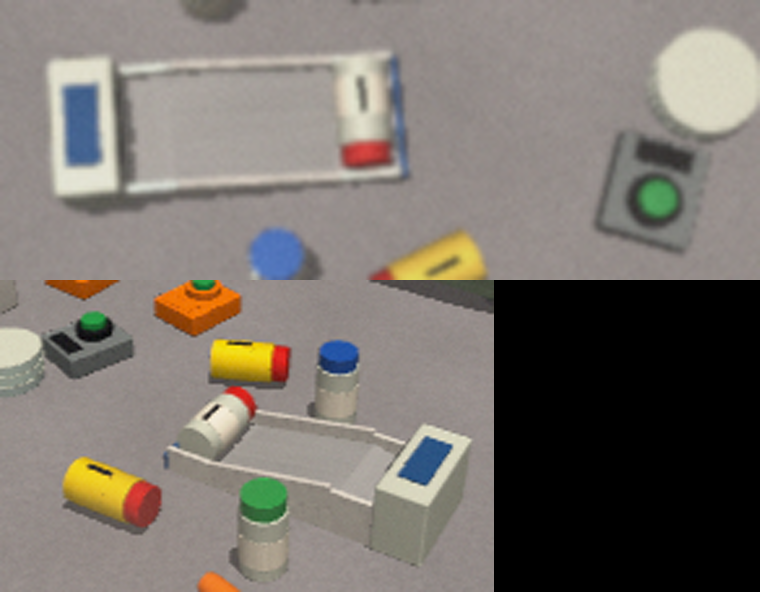

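The crop shows the reader box's top face spanning crop x 48–122 and the blue lip at about (400,118). The jar lies against the lip with its cap nearest the robot, and the button is at (658,200).

```bash
cat > h.py <<'E'
import numpy as np
def ray(n,u,v,z):
    f=np.load(n+'.npz');E=f['extrinsics'];d=E[:3,:3]@[(u-f['cx'])/f['fx'],(v-f['cy'])/f['fy'],1];o=E[:3,3]
    return o+d*(z-o[2])/d[2]
def proj(n,p):
    f=np.load(n+'.npz');E=f['extrinsics'];c=E[:3,:3].T@(np.array(p)-E[:3,3]);return f['fx']*c[0]/c[2]+f['cx'],f['fy']*c[1]/c[2]+f['cy']
E
python3 - <<'E'
from h import *
import cv2
for n in('top','scene'):
    im=cv2.cvtColor(np.load(n+'.npz')['color'],cv2.COLOR_BGR2HSV)
    def find(tag,h0,h1,box,z,smin=110,vmin=40):
        x0,y0,x1,y1=box
        m=np.zeros(im.shape[:2],np.uint8);m[y0:y1,x0:x1]=cv2.inRange(im,(h0,smin,vmin),(h1,255,255))[y0:y1,x0:x1]
        k,l,st,ce=cv2.connectedComponentsWithStats(m)
        for i in range(1,k):
            if st[i,4]>5: print(n,tag,st[i],ce[i].round(1),ray(n,*ce[i],z).round(1))
    B=(180,160,365,250) if n=='top' else (160,150,350,270)
    find('green z42?',45,85,(320,195,350,225) if n=='top' else (185,155,210,178),42)
    find('blue scr z82',95,125,(180,165,210,215) if n=='top' else (300,200,350,240),82)
    find('lip z20',95,125,(265,165,285,215) if n=='top' else (220,205,240,230),17,60)
    find('redcap z38',0,8,(255,165,275,210) if n=='top' else (235,185,262,215),38)
    find('redcap2',172,179,(255,165,275,210) if n=='top' else (235,185,262,215),38)
    find('bluecap z92',95,125,(235,212,258,240) if n=='top' else (280,170,300,195),92)
    find('greencap z92',45,85,(215,140,240,170) if n=='top' else (245,220,275,250),92)
c=lambda x,y:(175+x/4-.4,160+y/4-.4)
for t,x,y,z in[('box',48,60,82),('box',115,57,82),('box',122,190,82),('box',57,196,82),('lipL',395,55,20),('lipR',406,178,20),('jar far end',363,57,38),('jar mid',364,110,38),('cap end',367,167,32),
  ('wallL hi',125,68,63),('wallL lo',390,54,38),('wallR hi',128,188,63),('wallR lo',402,177,38)]:
    print(t,ray('top',*c(x,y),z).round(1))
E
```

```text
top green z42? [335 205   9   9  61] [339.1 209.1] [ 527.6 -353.2   42. ]
top blue scr z82 [192 182   7  18 120] [194.9 190.7] [574.1 138.6  82. ]
top lip z20 [273 175   4  29  40] [274.2 188.6] [ 600.2 -131.5   17. ]
top redcap z38 [261 195  11   7  62] [266.1 198. ] [ 561.9 -102.1   38. ]
top bluecap z92 [238 218  12  12 118] [243.6 223.4] [466.5 -27.7  92. ]
top greencap z92 [219 146  11  11  97] [224.2 151.1] [711.4  44.3  92. ]
scene green z42? [191 162  10   8  62] [195.6 165.6] [ 522.1 -351.5   42. ]
scene blue scr z82 [314 210  20  19 199] [323.2 219.2] [574.4 140.6  82. ]
scene redcap z38 [246 191  13  12  58] [253.2 195.1] [ 542.5 -101.5   38. ]
scene bluecap z92 [283 173  15  13 160] [289.9 179.2] [479.1 -17.5  92. ]
scene greencap z92 [253 226  17  17 237] [261.2 233.9] [719.9  53.3  92. ]
box [629.  169.5  82. ]
box [632.8 112.9  82. ]
box [519.2 101.9  82. ]
box [513.  155.6  82. ]
lipL [ 655.2 -127.7   20. ]
lipR [ 544.3 -138.2   20. ]
jar far end [648.2 -98.5  38. ]
jar mid [ 600.7 -100.    38. ]
cap end [ 551.3 -103.4   32. ]
wallL hi [628.  106.6  63. ]
wallL lo [ 651.4 -122.2   38. ]
wallR hi [523.9  99.4  63. ]
wallR lo [ 542.1 -133.5   38. ]
```

Call:
{"method": "step_arm", "body": {"linear": [[0.9,-0.45,0],[0.9,-0.45,0],[0.9,-0.45,0],[0.9,-0.45,0],[0.9,-0.45,0],[0.9,-0.45,0],[0.9,-0.45,0],[0.9,-0.45,0],[0.9,-0.45,0],[0.9,-0.45,0]], "turn": [-0.2275,-0.2275,-0.2275,-0.2275,-0.2275,-0.2275,-0.2275,-0.2275,-0.2275,-0.2275], "fingers": 0}}

```text
time_s: 1.35
ee_pos: [365.6, -364.3, 224.8]
ee_rot: [-180.0, -0.0, 95.4]
force: [0.8, -0.1, 0.7]
gripper_width: 45.6
gripper_force: 0.0
```

```bash
cat >> h.py <<'E'
U=np.array([-.0965,.9953]);V=np.array([-.9953,-.0965]);O=np.array([585.2,20.])
def w(x,y=0): return O+x*U+y*V
def ch(p): d=np.array(p[:2])-O; return d@U,d@V
def go(xy,z,yaw):
    "row for the move from the present pose"
    from workcell import env; from scipy.spatial.transform import Rotation as R
    s=env.state();r=R.from_euler('xyz',s['ee_rot'],degrees=True)
    d=np.array([*xy,z])-s['ee_pos']
    t=-((yaw-s['ee_rot'][2]+180)%360-180)/360
    print('t',s['time_s'],'pos',np.round(s['ee_pos'],1),'rot',np.round(s['ee_rot'],2),'w',s['gripper_width'],'F',np.round(s['force'],2),'chute',np.round(ch(s['ee_pos']),1))
    print('row',np.round(r.inv().apply(d)/300,4),round(t,4))
E
python3 - <<'E'
from h import *
go(w(-190),110,95.5)
from scipy.optimize import least_squares
f=lambda p:np.r_[np.subtract(proj('top',p),(339.1,209.1)),np.subtract(proj('scene',p),(195.6,165.6))]
print(least_squares(f,[525,-352,42]).x)
E
```

```text
t 1.35 pos [ 365.6 -364.3  224.8] rot [-1.7998e+02 -2.0000e-02  9.5370e+01] w 45.60738139361381 F [ 0.81 -0.15  0.66] chute [-361.3  255.7]
row [0.5735 0.8508 0.3824] -0.0004
[ 525.722928   -350.63710939   44.52236289]
```

Call:
{"method": "step_arm", "body": {"linear": [[0.57,0.85,0.38],[0.57,0.85,0.38],[0.57,0.85,0.38],[0.57,0.85,0.38],[0.57,0.85,0.38],[0.57,0.85,0.38],[0.57,0.85,0.38],[0.57,0.85,0.38],[0.57,0.85,0.38]], "turn": [0,0,0,0,0,0,0,0,0]}}

```text
time_s: 2.48
ee_pos: [602.6, -171.2, 111.9]
ee_rot: [179.9, 0.0, 95.4]
force: [0.3, -0.2, -0.3]
gripper_width: 46.0
gripper_force: 0.0
```

Run:
```python
from h import *
from workcell import env,cams
import cv2
go(w(-190),45,95.5)
f=cams.grab_frame('wrist');cv2.imwrite('pics/w1.png',f['color']);np.savez('wrist.npz',p=env.state()['ee_pos'],r=env.state()['ee_rot'],**f)
print(f['fx'],f['cx'],f['cy'],f['tool_from_camera'].round(3))
```

```text
t 2.475 pos [ 602.6 -171.2  111.9] rot [1.7994e+02 4.0000e-02 9.5350e+01] w 45.97847065510064 F [ 0.3  -0.17 -0.29] chute [-192.     1.2]
row [0.0068 0.0036 0.2231] -0.0004
297.3186396354542 254.2193781146189 195.21746158939376 [[ 1.00000e-03 -9.69000e-01 -2.47000e-01  6.91090e+01]
 [ 1.00000e+00  1.00000e-03 -1.00000e-03  1.57000e-01]
 [ 1.00000e-03 -2.47000e-01  9.69000e-01 -1.59509e+02]
 [ 0.00000e+00  0.00000e+00  0.00000e+00  1.00000e+00]]
```

View pics/w1.png

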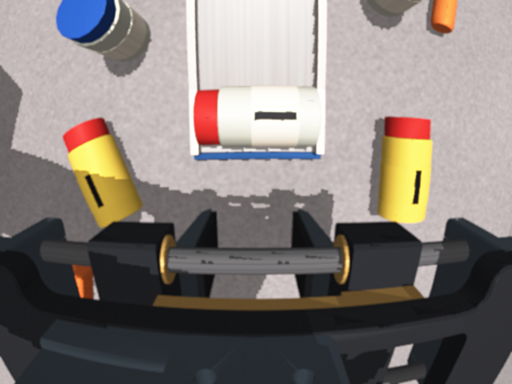

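The wrist view shows the blue lip from (195,156) to (321,156) and the jar lying square behind it. The gutter runs straight up the picture, and the open fingers sit below the lip on nearly the same centreline.

Run:
```python
from h import *
from scipy.spatial.transform import Rotation as R
f=np.load('wrist.npz');T=f['tool_from_camera'];Rt=R.from_euler('xyz',f['r'],degrees=True).as_matrix()
def wr(u,v,z):
    a=np.array([u-f['cx'],v-f['cy']])/f['fx'];t=np.hypot(*a);d=np.r_[a/t*np.sin(t),np.cos(t)]
    d=Rt@T[:3,:3]@d;o=f['p']+Rt@T[:3,3];return o+d*(z-o[2])/d[2]
for n,u,v,z in[('lipR',195,156,20),('lipL',321,156,20),('lipmid',258,155.5,20),('jar rear edge',258,148,32),('jar L',323,118,40),('jar cap',193,118,40)]:
    p=wr(u,v,z);print(n,p.round(1),np.round(ch(p),1))
```

```text
lipR [ 548.3 -136.2   20. ] [-151.9   51.8]
lipL [ 656.4 -125.8   20. ] [-152.   -56.8]
lipmid [ 602.2 -131.1   20. ] [-152.    -2.3]
jar rear edge [ 601.3 -123.6   32. ] [-144.5   -2.2]
jar L [649.5 -93.7  40. ] [-119.4  -53.1]
jar cap [ 548.4 -103.5   40. ] [-119.4   48.5]
```

Call:
{"method": "step_arm", "body": {"linear": [[0,0.01,0.1],[0,0.01,0.2],[0,0.01,0.232],[0,0.01,0.232],[0,0.01,0.232],[0.03,0.01,0.232],[0.06,0.01,0.232],[0.08,0.01,0.232],[0.1,0.01,0.232],[0.12,0.01,0.232],[0.14,0.01,0.232],[0.16,0.01,0.232]], "turn": [0,0,0,0,0,0,0,0,0,0,0,0]}}

```text
time_s: 4.03
ee_pos: [601.6, -121.5, 41.3]
ee_rot: [-180.0, 0.0, 95.5]
force: [0.1, 0.5, -0.4]
gripper_width: 45.9
gripper_force: 0.0
```

Run:
```python
from h import *
from workcell import cams
import cv2
go(w(0,-2),62,95.5)
f=cams.grab_frame('wrist');cv2.imwrite('pics/w2.png',f['color'])
```

```text
t 4.025 pos [ 601.6 -121.5   41.3] rot [-180.      0.     95.46] w 45.8528948353221 F [ 0.13  0.52 -0.38] chute [-142.4   -2.7]
row [ 0.4746 -0.0028 -0.069 ] -0.0001
```

View pics/w2.png

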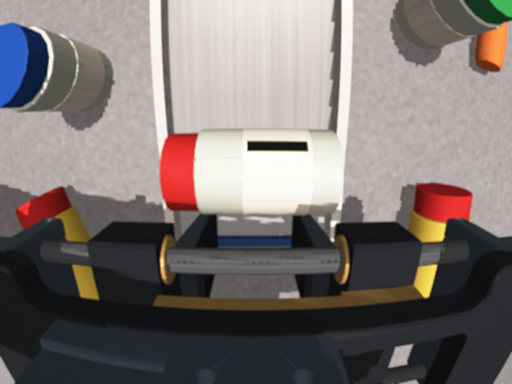

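The jar (162–343, 128–215) lies square against both fingertips inside the walls. I'll continue up the ramp.

Call:
{"method": "step_arm", "body": {"linear": [[0.02,0,-0.003],[0.04,0,-0.006],[0.06,0,-0.009],[0.08,0,-0.012],[0.1,0,-0.015],[0.12,0,-0.018],[0.14,0,-0.021],[0.16,0,-0.024],[0.18,0,-0.027],[0.2,0,-0.03],[0.22,0,-0.033],[0.24,0,-0.036],[0.26,0,-0.039],[0.28,0,-0.042],[0.3,0,-0.045],[0.32,0,-0.048],[0.34,0,-0.051],[0.36,0,-0.054],[0.375,0,-0.056],[0.39,0,-0.058]], "turn": [0,0,0,0,0,0,0,0,0,0,0,0,0,0,0,0,0,0,0,0]}}

```text
time_s: 6.58
ee_pos: [590.5, -5.1, 58.8]
ee_rot: [180.0, 0.0, 95.5]
force: [-0.8, -1.1, 0.6]
gripper_width: 45.6
gripper_force: 0.6
```

Run:
```python
from h import *
from workcell import cams
import cv2
go(w(19,-2),63,95.5)
f=cams.grab_frame('wrist');cv2.imwrite('pics/w3.png',f['color'])
```

```text
t 6.575 pos [590.5  -5.1  58.8] rot [1.800e+02 1.000e-02 9.547e+01] w 45.62588448817131 F [-0.76 -1.05  0.63] chute [-25.5  -2.8]
row [ 0.1483 -0.0029 -0.0141] -0.0001
```

View pics/w3.png

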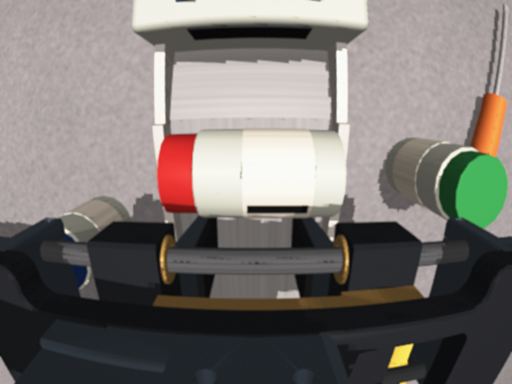

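The jar (158–345, 128–217) is still square on the fingertips, with the crest just uphill at about row 120. I'll nudge it over slowly and hold.

Call:
{"method": "step_arm", "body": {"linear": [[0.012,0,-0.002],[0.024,0,-0.004],[0.036,0,-0.006],[0.048,0,-0.008],[0.06,0,-0.01],[0.07,0,-0.011],[0.08,0,-0.012],[0.09,0,-0.012],[0.1,0,-0.012],[0.11,0,-0.012],[0.12,0,-0.012],[0.13,0,-0.012],[0.14,0,-0.012],[0.148,0,-0.012],[0.148,0,-0.012],[0.148,0,-0.012],[0.148,0,-0.012],[0.148,0,-0.012]], "turn": [0,0,0,0,0,0,0,0,0,0,0,0,0,0,0,0,0,0]}}

```text
time_s: 8.88
ee_pos: [586.3, 38.8, 62.3]
ee_rot: [-180.0, 0.0, 95.5]
force: [-0.3, 0.3, 0.5]
gripper_width: 45.7
gripper_force: 0.0
```

Run:
```python
from h import *
from workcell import cams
import cv2
go(w(-10,-2),180,95.5)
f=cams.grab_frame('wrist');cv2.imwrite('pics/w4.png',f['color'])
```

```text
t 8.875 pos [586.3  38.8  62.3] rot [-180.      0.     95.46] w 45.670160445504166 F [-0.31  0.33  0.45] chute [18.6 -2.9]
row [-0.0953 -0.0028 -0.3923] -0.0001
```

View pics/w4.png

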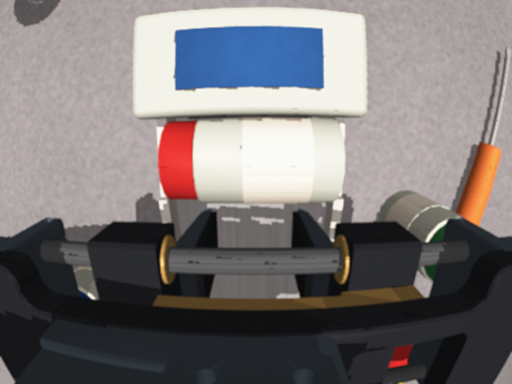

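The jar now lies against the reader box (rows 118–202, square), with a clear gap to the fingertips. I'll back off, rise, close the fingers and head for the button.

Call:
{"method": "step_arm", "body": {"linear": [[-0.03,0,-0.01],[-0.06,0,-0.03],[-0.1,0,-0.1],[-0.15,0,-0.2],[-0.2,0,-0.3],[-0.3,0,-0.35],[-0.5,0,-0.35],[-0.7,0,-0.35],[-0.9,0,-0.35],[-0.95,0,-0.35],[-0.95,0,-0.35]], "turn": [0,0,0,0,0,0,0,0,0,0,0]}}

```text
time_s: 10.3
ee_pos: [613.1, -245.8, 167.3]
ee_rot: [-180.0, -0.0, 95.3]
force: [0.8, 1.1, -0.6]
gripper_width: 45.7
gripper_force: 0.0
```

Run:
```python
from h import *
go((525.5,-351),110,95.5)
```

```text
t 10.3 pos [ 613.1 -245.8  167.3] rot [-1.800e+02 -3.000e-02  9.534e+01] w 45.69297381751544 F [ 0.82  1.15 -0.6 ] chute [-267.2   -2.1]
row [-0.3221 -0.3232  0.191 ] -0.0004
```

Call:
{"method": "step_arm", "body": {"linear": [[-0.2,-0.13,0.1],[-0.4,-0.26,0.19],[-0.5,-0.323,0.19],[-0.5,-0.323,0.19],[-0.5,-0.323,0.19],[-0.5,-0.323,0.19],[-0.5,-0.323,0.19]], "turn": [0,0,0,0,0,0,0], "fingers": 1}}

```text
time_s: 11.18
ee_pos: [532.3, -401.9, 110.9]
ee_rot: [180.0, 0.0, 95.6]
force: [0.3, 0.4, -1.0]
gripper_width: 0.7
gripper_force: 0.0
```

Run:
```python
from h import *
from workcell import env,cams
from scipy.spatial.transform import Rotation as R
import cv2
s=env.state();f=cams.grab_frame('wrist');cv2.imwrite('pics/w5.png',f['color'])
T=f['tool_from_camera'];Rt=R.from_euler('xyz',s['ee_rot'],degrees=True).as_matrix()
def wr(u,v,z):
    a=np.array([u-f['cx'],v-f['cy']])/f['fx'];t=np.hypot(*a);d=np.r_[a/t*np.sin(t),np.cos(t)]
    d=Rt@T[:3,:3]@d;o=s['ee_pos']+Rt@T[:3,3];return o+d*(z-o[2])/d[2]
m=cv2.inRange(cv2.cvtColor(f['color'],cv2.COLOR_BGR2HSV),(45,110,40),(85,255,255))
k,l,st,ce=cv2.connectedComponentsWithStats(m)
for i in range(1,k):
    if st[i,4]>100: print(st[i],ce[i],wr(*ce[i],44).round(1), 'width',np.linalg.norm(wr(st[i,0],ce[i,1],44)-wr(st[i,0]+st[i,2],ce[i,1],44)))
go((525.5,-351),60,95.5)
```

```text
[ 55  61  31  34 850] [69.86941176 77.74941176] [ 363.2 -302.3   44. ] width 35.10245111844097
[ 232  124   43   43 1427] [252.95374912 145.30623686] [ 526.4 -351.6   44. ] width 32.75278457866079
[ 79 270  29  23 440] [ 92.175      281.05909091] [ 380.7 -493.2   44. ] width 36.20097935097175
t 11.225 pos [ 532.1 -402.2  110.8] rot [1.7997e+02 2.0000e-02 9.5580e+01] w 0.23076409895694688 F [ 0.51  0.15 -0.1 ] chute [-415.1   93.6]
row [ 0.172  -0.0055  0.1692] 0.0002
```

View pics/w5.png

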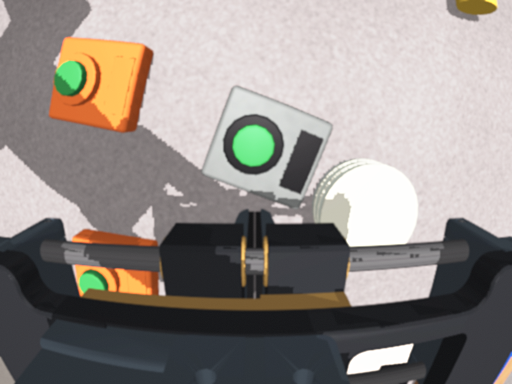

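The grey console's button is at (253,145), which maps to (526.4,-351.6) and agrees with the earlier fix. The petri stack at (365,205) is clear of the fingers.

Call:
{"method": "step_arm", "body": {"linear": [[0.1,-0.003,0.05],[0.17,-0.003,0.1],[0.17,-0.003,0.15],[0.17,-0.003,0.16],[0.17,-0.003,0.17],[0.17,-0.003,0.177],[0.17,-0.003,0.183],[0.17,-0.003,0.187],[0.17,-0.003,0.19],[0.17,-0.003,0.19]], "turn": [0,0,0,0,0,0,0,0,0,0]}}

```text
time_s: 12.48
ee_pos: [525.8, -353.3, 57.0]
ee_rot: [179.9, 0.1, 95.4]
force: [-4.2, 5.4, 19.4]
gripper_width: 0.4
gripper_force: 9.5
```

Run:
```python
from h import *
from workcell import env,cams
import cv2
a=[]
for i in range(2):
    s=env.state();print(s['ee_pos'].round(1),s['force'].round(1));f=cams.grab_frame('scene')
a=np.load('scene.npz')['color']
o=np.hstack([cv2.resize(x[135:195,160:230],None,fx=5,fy=5,interpolation=cv2.INTER_CUBIC) for x in(a,f['color'])])
cv2.imwrite('pics/s5.png',o)
o=f['color'][180:270,210:350];cv2.imwrite('pics/s5b.png',o)
```

```text
[ 525.8 -353.3   57. ] [-4.2  5.4 19.4]
[ 525.8 -353.3   57. ] [-5.   3.8 18.8]
```

View pics/s5.png

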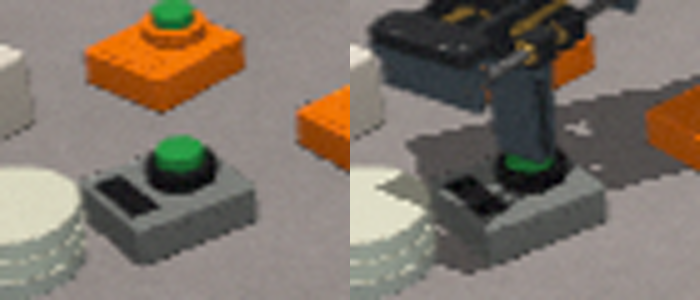

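Call:
{"method": "step_arm", "body": {"linear": [[0,0,-0.012]], "turn": [0]}}

```text
time_s: 12.7
ee_pos: [525.8, -353.3, 58.6]
ee_rot: [179.9, 0.1, 95.4]
force: [-1.6, 1.2, 2.6]
gripper_width: 0.6
gripper_force: 1.6
```

Call:
{"method": "step_arm", "body": {"linear": [[0,0,-0.006]], "turn": [0]}}

```text
time_s: 12.82
ee_pos: [525.8, -353.3, 59.5]
ee_rot: [179.9, 0.1, 95.5]
force: [-0.9, 1.2, 3.7]
gripper_width: 0.6
gripper_force: 1.4
```

Call:
{"method": "step_arm", "body": {"linear": [[0,0,-0.006]], "turn": [0]}}

```text
time_s: 12.95
ee_pos: [525.8, -353.3, 60.7]
ee_rot: [180.0, 0.1, 95.5]
force: [0.4, -0.3, 1.7]
gripper_width: 0.5
gripper_force: 1.1
```

Call:
{"method": "step_arm", "body": {"linear": [[0,0,-0.006]], "turn": [0]}}

```text
time_s: 13.08
ee_pos: [525.8, -353.2, 62.3]
ee_rot: [180.0, 0.1, 95.5]
force: [0.1, -0.4, 2.1]
gripper_width: 0.3
gripper_force: 0.7
```

The scene picture shows the tip on the green button, with the button pushed well down. As I raised the tip, the force fell from 19 N, which is hard against the button's end stop, to about 2–4 N, which is the spring. So the press was full. I'll retract and check.

Call:
{"method": "step_arm", "body": {"linear": [[0,0,-0.05],[0,0,-0.15],[0,0,-0.3],[-0.1,0,-0.4],[-0.2,0,-0.4],[-0.2,0,-0.4],[-0.2,0,-0.4]], "turn": [0,0,0,0,0,0,0]}}

```text
time_s: 13.95
ee_pos: [530.8, -411.6, 182.0]
ee_rot: [-179.9, -0.1, 95.5]
force: [0.8, -0.2, 0.4]
gripper_width: 0.3
gripper_force: 0.0
```

Run:
```python
from h import *
from workcell import cams
import cv2
a=np.load('scene.npz')['color'];f=cams.grab_frame('scene')['color']
o=np.vstack([cv2.resize(x[140:270,130:350],None,fx=2.3,fy=2.3,interpolation=cv2.INTER_CUBIC) for x in(a,f)])
cv2.imwrite('pics/s6.png',o);print(o.shape)
p=proj('scene',[*w(66,-2),60]);print('seat px in crop',(np.array(p)-[130,140])*2.3+[0,299])
```

```text
(598, 506, 3)
seat px in crop [396.62404461 481.44853303]
```

View pics/s6.png

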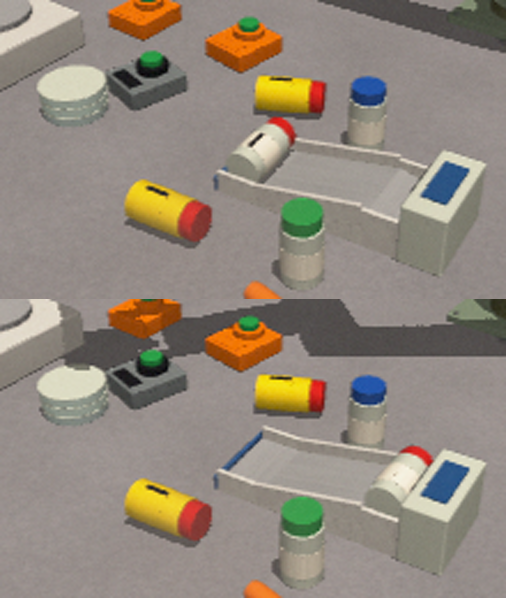

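The jar is seated at the reader at about (398,478), as predicted. The button is up, nothing else has moved, and the robot is clear.

```bash
python3 -c "
from workcell import env
print(env.job_done())"
```

```text
the job is handed in; nothing more can be done
None
```

I nudged the jar over the crest into the seat, pressed the green button fully and let it come up, and handed the job in; the last picture showed nothing else moved, but the hand-in returned no verdict.

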